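Present a slide carrier over the end of its ledge

ROBOT

A 7-joint arm with a two-finger parallel gripper is mounted at the origin on a cart in front of the work surface, level with it; the furniture and walls round the work are solid. World frame = base frame: x ahead of the robot, y to its left, z up, the work surface at z = 0. Lengths are in m, angles in rad, forces in N, time in s.
With the tool pointing down it reaches from about 0.425 to 0.95 m from the base axis. Payload 16.7 kg.
Tool frame: the origin (TCP) lies at the centre of the arm's flange, where the gripper is bolted on; the fingertips stand 199 mm ahead of it and the grasp point (between the pads) lies 180 mm ahead of it; z points along the fingers, y is the direction in which the jaws open and shut (so a half turn about z gives the same grasp; the last joint's range is limited). The gripper opens to 94 mm and grips with 3 to 60 N. Pads are 16 mm wide; open, the fingers measure 119 mm over their backs; the gripper's body (75 mm by 177 mm) begins 78 mm behind the grasp point.
Start: joints at [-1.496, 0.426, 0.074, 1.606, -0.034, 1.111, -0.067], TCP at [0.15, 0.658, 0.405] pointing down, gripper open.
Joint ranges: [-2.85, 2.85], [-0.5, 2.14], [-1.23, 1.37], [0.21, 2.46], [-1.02, 4.16], [0.16, 2.05], [-2.73, 2.73]. Speed limits (rad/s): [1.89, 1.89, 2.39, 2.39, 3.01, 3.01, 3.01].

INTERFACE

Orientations are given as a unit quaternion [x, y, z, w].
In Python, from cell import bot, vision gives the robot as it stands.
- The arm moves only by the shell command python3 -m creep 'ROWS' [OPENING] [FORCE]. ROWS is JSON, a list of rows, each a list of 2 entries, a list of its own where there are three numbers: the shift along the tool's x, y, z in m, then the turn, a rotation vector about the tool's x, y, z in rad. A call has 1 to 10 rows; each row shifts and turns the pose as measured when the row begins, along the tool's axes as they then stand; what a row does not reach is not made up. A row lasts 1/10 s, in which the tool goes at most 50 mm and 8.59 degrees, less where a joint would pass 70% of its speed; a pose out of reach is approached as far as the arm can. A call is refused whole if a number of a shift passes 0.05 or a number of a turn 0.15, either way. A call with a gripper value outside its range is refused whole. OPENING is the finger opening in m, from 0 to 0.094, set as the call begins (- or left out, the last holds). The fingers move at their own pace and stop on an object; FORCE is the grip in N (left out, the last holds). Time passes only in rows, so rows that do not move let the fingers close. It gives the time, the measured TCP pose, the force and the opening at its end, in the units of the state.
- bot.sense(): the state, without advancing time (a new reading comes with each control period).
- vision.read_camera(name): name is "scene" or "top" or "wrist"; returns a dict with "img" (480x640x3 uint8, blue, green, red), "fov_y" (degrees; the focal length in pixels is half the picture's height over the tangent of half this angle, whatever the lens; pixels are square), "cx", "cy" (the principal point, pixels), "position" and "rotation" of the camera in the world; the wrist camera has in their place "tool_from_camera" (4x4, takes a point from camera to tool coordinates, whose origin is the TCP and whose axes are the flange's). Camera axes: x right, y up, looking along -z (the intrinsics and any distortion apply to the point x, -y, -z); pixel columns grow to the right and rows downward; lengths in m; the calibration is good to about 2 mm. A picture is of the moment at which its call begins: read the wrist's pose just before it. There is no depth.
- bot.sign_off(): hands the job in, once; it reports no verdict.
Trained networks look in the newest picture that a camera, given by its name, has taken for a name from the list of things; names that differ only in an ending like _2 or _b are one class to them, and where a whole thing is asked for, a point or a joint stands for the part that bears it (a point fixed in the world has none). Each returns a list of dicts, best first, with "p" (0 to 1); they miss things now and then, are a little off and sometimes report something else, mostly with a low value. They report only what shows in the picture. A call takes as long as a camera call.
- vision.regions_of(camera, thing): "pixels" (480x640 bool, what is visible of it) and "bbox" ([left, top, width, height] in pixels, round what is visible of it).
- vision.place_of(camera, thing): "centre" ([column, row] in pixels: a listed point, or the origin of a listed thing).
The state is a dict: "time_s": time; "qpos": joint angles; "qd": joint speeds; "tau": joint torques, N m; "tcp_pos": TCP position; "tool_rot": TCP orientation; "ft_force": force on the tool from outside, world axes, zero at the start; "wrist_torque": the same for the moment, N m; "gripper_width": opening from 0.0 (shut) to 1.0 (fully open).
Only numpy, scipy, OpenCV 4.12 (cv2) and the standard library are available. Lean on these libraries where they do the work, as an engineer would, in place of code of your own. Each camera call takes 0.05 s, during which the arm holds its last target.

TASK

Two thin slide carriers lie side by side on the grey ledge. With the fingertips, push the one with the orange end along its lane, orange end first, until the whole orange band sticks out past the end of the ledge so that someone can take it by the edge; stop there, with no more than about half a band width of bare metal also hanging out, and leave it lying flat in its lane. Do not lift or carry it, and leave the green-ended carrier and the other things where they are.

Things in the scene. Friction and masses are not known exactly. Their poses are not given: they have to be found in the camera images.
- ledge: fixed low grey ledge, 100 x 200 mm, floor of its two lanes 50 mm above the bench. Origin at the centre of its underside; z up, lanes run along its y, centre lines at x = -24 and +24 mm, 40 mm wide, open at both ends (y = -100 and +100 mm). Steel rails beside the lanes stand 5 mm above their floor
- ledge_end (a point): middle of the ledge's end (its y = -100 mm edge, on the robot's right) at the height of the lane floor, where the orange end is to come out; axes as the ledge's
- orange_carrier: 130 x 36 mm, 5 mm thick, 90 g (the weight varies somewhat): thin aluminium slide carrier lying flat in one of the ledge's two lanes (which one varies). The last 26 mm of its top at the -y end is orange; at its other end a 30 mm wide, 5 mm thick lip stands up to 19 mm above its underside. Origin at the centre of its underside; y runs from the coloured end (y = -65 mm) to the lip (rear face at y = +65 mm), z up
- orange_carrier_edge (a point): middle of the outer edge of the orange end of the orange carrier, half-way up its 5 mm thickness
- orange_carrier_lip (a point): middle of the rear face of the orange carrier's turned-up lip, 13 mm above its underside (the lip's top is 6 mm higher): the place to push
- green_carrier: the same but with a green end: 130 x 36 mm, 5 mm thick, 90 g (the weight varies somewhat): thin aluminium slide carrier lying flat in one of the ledge's two lanes (which one varies). Must stay where it is. Origin at the centre of its underside; y runs from the coloured end (y = -65 mm) to the lip (rear face at y = +65 mm), z up
- specimen_pot: bystander: white specimen pot with yellow cap, 51 mm across, 62 mm high, beyond the ledge; origin at the centre of its underside
- slide_box: bystander: closed blue slide box, 130 x 42 x 32 mm, left of the ledge; origin at the centre of its underside
- bottle: bystander: small white bottle, 39 mm across, 128 mm high, right of the ledge by the big carton; origin at the centre of its underside

How it is judged:
At the end, for the whole second after the job is handed in: The outer edge of the orange end is 24 to 44 mm beyond the ledge's end, the carrier lies flat (within 3 degrees), in line with its lane (within 7 degrees) and still; the green carrier is within 10 mm and each bystander within 25 mm of where it stood (y of orange_carrier_edge in the frame of ledge between -0.144 and -0.124 m and z of orange_carrier in the frame of ledge between 0.046 and 0.053 m and angle between orange_carrier's own z axis and vertical below 0.05 rad and angle between the y axis of orange_carrier and the y axis of ledge, either way round below 0.12 rad and linear speed of orange_carrier below 0.01 m/s and distance of green_carrier from where it was at the start of the episode below 0.01 m and distance of each of specimen_pot, slide_box, bottle from where it was at the start of the episode below 0.025 m); the robot touches nothing.
It fails at once if the orange carrier is lifted more than 9 mm off its lane (z of orange_carrier in the frame of ledge above 0.059 m).
It fails at once if the orange carrier is tipped up or falls off (angle between orange_carrier's own z axis and vertical above 0.2 rad or z of orange_carrier in the frame of ledge below 0.035 m).
It fails at once if the green carrier is moved more than 10 mm (distance of green_carrier from where it was at the start of the episode above 0.01 m).
It fails at once if a bystander is moved more than 25 mm (distance of any of specimen_pot, slide_box, bottle from where it was at the start of the episode above 0.025 m).
It also fails if it takes over 32 s, if anything falls off the work surface, if the arm or the gripper's body presses on something with over 40 N, if the wrist force passes 120 N, or if a joint passes its speed limit or range.

## Working session

There is one attempt and no reset: what is moved stays moved. The work goes in short steps, Python scripts to look and compute and a shell command to move; the robot and the scene stay as the last step left them, time stands still between calls to the robot, and variables do not carry over. Pictures are saved under pics/ and viewed, and the job is handed in when it is done.

```bash
ls; mkdir -p pics; cat > h.py <<'E'
import numpy as np, cv2
from cell import bot, vision
from scipy.spatial.transform import Rotation as R
def ray(c,px,s=None):
    f=240/np.tan(np.radians(c["fov_y"])/2)
    if "distortion" in c: print("dist",c["distortion"])
    d=np.array([(px[0]-c["cx"])/f,-(px[1]-c["cy"])/f,-1.])
    if "position" in c:
        Rm=np.array(c["rotation"]); 
        Rm=Rm if Rm.shape==(3,3) else R.from_quat(Rm).as_matrix()
        return np.array(c["position"]),Rm@d
    T=np.array(c["tool_from_camera"]); W=R.from_quat(s["tool_rot"]).as_matrix()
    return W@T[:3,3]+np.array(s["tcp_pos"]),W@T[:3,:3]@d
def atz(o,d,z): return o+d*(z-o[2])/d[2]
E
python3 - <<'E'
from h import *
s=bot.sense(); print(s)
for n in ["scene","top","wrist"]:
    s=bot.sense()
    c=vision.read_camera(n); cv2.imwrite(f"pics/{n}0.png",c["img"])
    print(n,{k:v for k,v in c.items() if k!="img"})
    for t in ["ledge_end","orange_carrier","orange_carrier_edge","orange_carrier_lip","green_carrier","ledge","specimen_pot","slide_box","bottle"]:
        r=vision.place_of(n,t)
        if r: 
            o,d=ray(c,r[0]["centre"],s); print(t,[(np.round(q["centre"],1),round(q["p"],2)) for q in r[:2]],"z=.05:",atz(o,d,.05).round(4), "z.0",atz(o,d,0).round(3))
E
```

```text
pics
{'time_s': 0.0, 'qpos': array([-1.49648298,  0.42673982,  0.07381777,  1.60665515, -0.03410877,
        1.11080008, -0.06708626]), 'qd': array([-8.94056333e-04, -1.14549184e-04, -1.23295242e-03, -1.27487879e-04,
       -6.87500546e-05,  4.60365727e-04, -2.44333256e-04]), 'tau': array([-2.90682459e-03, -9.35835457e+01,  3.66497219e+00, -4.54191148e+01,
       -4.90408286e-02,  2.02693924e-02,  1.18634352e-04]), 'tcp_pos': array([0.14976555, 0.6579669 , 0.40394799]), 'tool_rot': array([ 1.11669812e-01,  9.93745139e-01, -6.71094501e-04, -3.56972308e-05]), 'ft_force': array([ 0.19057261,  0.965921  , -0.2057106 ]), 'wrist_torque': array([ 0.01817926,  0.02801303, -0.02832667]), 'gripper_width': 1.0006609328732852}
scene {'fov_y': 51.64970490204182, 'cx': 321.0558171667245, 'cy': 233.08393369257888, 'position': array([0.23931991, 1.00757802, 0.40391997]), 'rotation': array([-0.12349674,  0.53627955,  0.81864009, -0.16425955])}
ledge_end [(array([369.8, 234.7]), 0.79)] z=.05: [0.4942 0.2325 0.05  ] z.0 [0.53  0.123 0.   ]
orange_carrier [(array([341.7, 251.7]), 0.8)] z=.05: [0.5152 0.
[... 1665 characters left out ...]
1 0.05  ] z.0 [0.657 0.393 0.   ]
slide_box [(array([189.9, 294.4]), 0.57)] z=.05: [0.4936 0.5362 0.05  ] z.0 [0.498 0.548 0.   ]
bottle [(array([446.5, 270.6]), 0.73), (array([345.4, 280.4]), 0.73)] z=.05: [0.5342 0.0774 0.05  ] z.0 [0.541 0.067 0.   ]
wrist {'fov_y': 60.65853593332105, 'cx': 318.7436478279128, 'cy': 235.1797003297437, 'tool_from_camera': array([[ 2.31338722e-04,  9.60287311e-01,  2.79012949e-01,
         8.19486294e-02],
       [ 9.99999762e-01, -4.09715454e-05, -6.88119359e-04,
        -2.55276433e-04],
       [-6.49360698e-04,  2.79013042e-01, -9.60287093e-01,
         1.92888036e-02],
       [ 0.00000000e+00,  0.00000000e+00,  0.00000000e+00,
         1.00000000e+00]])}
```

View pics/scene0.png

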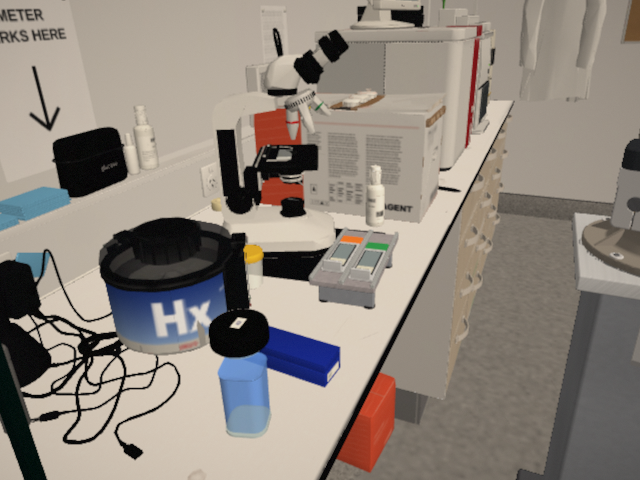

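View pics/top0.png

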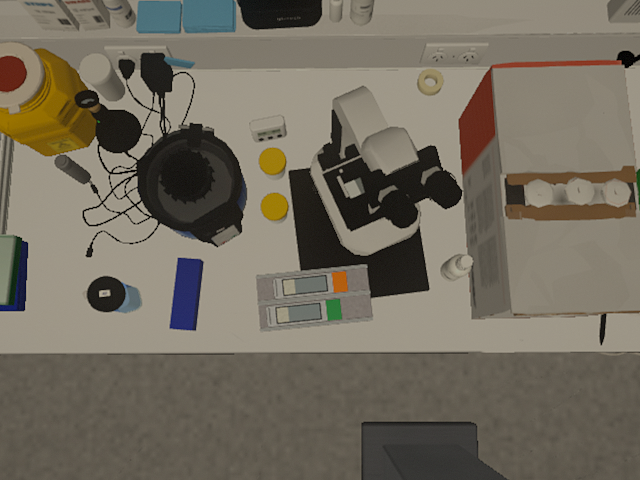

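View pics/wrist0.png

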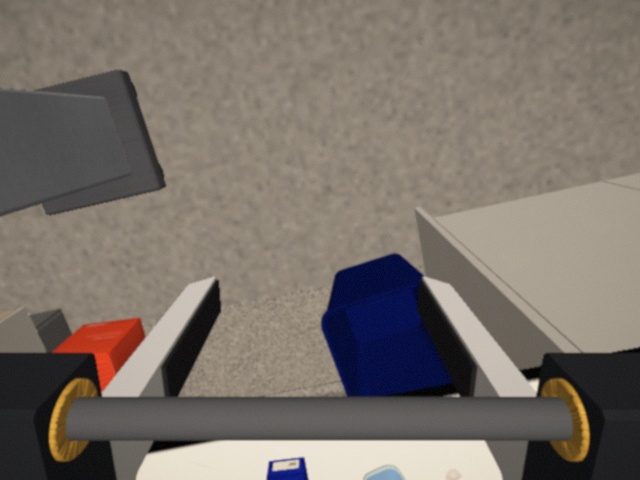

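The top view shows the orange carrier in the far lane: orange end near (341,281), lip near (275,287), and the ledge's right end at about column 371. The green carrier is in the near lane. I'll bring the wrist camera over the ledge.

```bash
python3 -m creep '[[[-0.04,-0.02,0],[0,0,0]],[[-0.045,-0.02,0],[0,0,0]],[[-0.045,-0.02,0],[0,0,0]],[[-0.045,-0.02,0],[0,0,0]],[[-0.045,-0.02,0],[0,0,0]],[[-0.045,-0.02,0],[0,0,0]],[[-0.045,-0.02,0],[0,0,-0.1]],[[0,0,0],[0,0,-0.1]],[[0,0,0],[0,0,-0.1]],[[0,0,0],[0,0,0]]]' 0
cat > look.py <<'E'
from h import *
import sys
n=sys.argv[1]
bot_s=bot.sense(); s=bot_s
print(s["time_s"],s["tcp_pos"].round(4),s["tool_rot"].round(4),R.from_quat(s["tool_rot"]).as_matrix().round(3).tolist(),s["ft_force"].round(1))
for cam in ["wrist","top"]:
    s=bot.sense(); c=vision.read_camera(cam); cv2.imwrite(f"pics/{cam}{n}.png",c["img"])
    for t,z in [("ledge_end",.05),("ledge",0),("orange_carrier_edge",.0525),("orange_carrier_lip",.063),("orange_carrier",.05),("green_carrier",.05)]:
        r=vision.place_of(cam,t)
        if r:
            for q in r[:2]:
                o,d=ray(c,q["centre"],s); print(cam,t,np.round(q["centre"],1),round(q["p"],2),f"z={z}:",atz(o,d,z).round(4))
E
python3 look.py 1
```

```text
time_s: 2.5
tcp_pos: [0.4284, 0.4464, 0.4043]
tool_rot: [-0.044, 0.999, 0.001, 0.0]
ft_force: [-0.1, 0.7, 0.3]
gripper_width: 0.186
2.5 [0.4284 0.4464 0.4043] [-4.38e-02  9.99e-01  6.00e-04  3.00e-04] [[-0.996, -0.088, 0.001], [-0.088, 0.996, 0.001], [-0.001, 0.001, -1.0]] [-0.1  0.7  0.3]
wrist ledge_end [ 46.3 271.4] 0.74 z=0.05: [0.4974 0.2147 0.05  ]
wrist ledge [180.3 252.1] 0.83 z=0: [0.4878 0.3149 0.    ]
wrist orange_carrier_edge [ 93.2 298.8] 0.55 z=0.0525: [0.5189 0.255  0.0525]
wrist orange_carrier_lip [237.5 300.8] 0.59 z=0.063: [0.5046 0.3838 0.063 ]
wrist orange_carrier [167.8 294.6] 0.88 z=0.05: [0.5104 0.3198 0.05  ]
wrist green_carrier [241.2 297.2] 0.74 z=0.05: [0.5072 0.3847 0.05  ]
wrist green_carrier [181.2 241.8] 0.58 z=0.05: [0.4601 0.3319 0.05  ]
top ledge_end [368.4 295.4] 0.9 z=0.05: [0.4904 0.2179 0.05  ]
top ledge [314.9 302.2] 0.71 z=0: [0.4827 0.3138 0.    ]
top orange_carrier_edge [347.7 281.3] 0.82 z=0.0525: [0.5155 0.2545 0.0525]
top orange_carrier_lip [274.5 288.9] 0.83 z=0.063: [0.5015 0.3841 0.063 ]
top orange_carrier_lip [446.  274.5] 0.55 z=0.063: [0.5255 0.0813 0.063 ]
top orange_carrier [310.  284.7] 0.9 z=0.05: [0.51   0.3218 0.05  ]
top green_carrier [303.6 311.6] 0.82 z=0.05: [0.4622 0.3332 0.05  ]
```

View pics/wrist1.png

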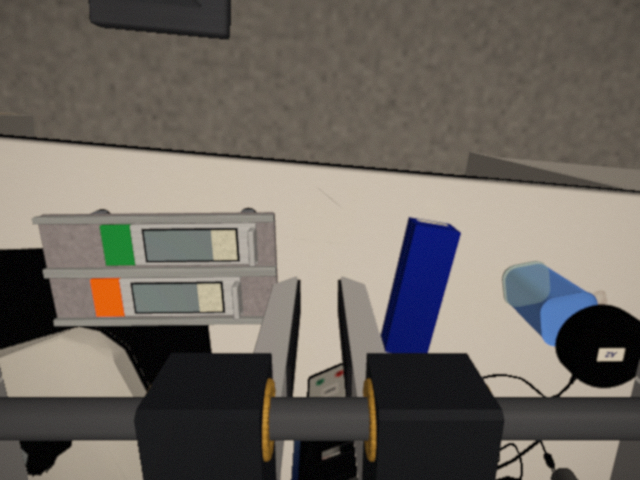

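```bash
python3 -c "
import cv2;i=cv2.imread('pics/wrist1.png')[200:340,0:320];cv2.imwrite('pics/w1c.png',cv2.resize(i,None,fx=2.5,fy=2.5,interpolation=2))"
```

```text
(no output)
```

View pics/w1c.png

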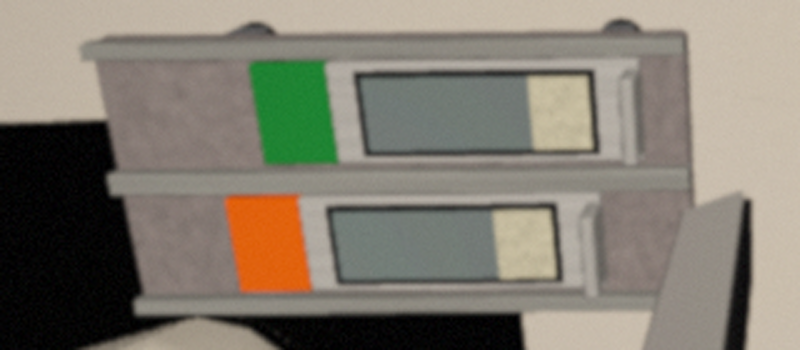

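The wrist view (1) shows the orange band's outer edge at about (93,298), the ledge end in that lane at about (54,298), and the lip at about (238,300). The lanes run nearly parallel to the image rows, so the tool's yaw is aligned. The fingers are still closing.

```bash
python3 - <<'E'
from h import *
s=bot.sense(); c=vision.read_camera("wrist")
P={"rail top-left":((82,48),.055),"rail1 right":((686,38),.055),"rail2 L":((108,183),.055),"rail2 R":((688,178),.055),"laneend a":((126,193),.05),"laneend b":((143,298),.05),"edge a":((226,195),.055),"edge b":((240,292),.055),"lip top far":((583,200),.069),"liprear a":((600,196),.069),"liprear b":((598,292),.069),"band in":((300,195),.055),"rear laneend":((692,190),.05)}
for k,(p,z) in P.items():
    px=(p[0]/2.5,200+p[1]/2.5); print(k,atz(*ray(c,px,s),z).round(4))
# triangulate edge/lip between cameras
w={"edge":(93.2,298.8),"lip":(237.5,300.8),"oc":(167.8,294.6)};t={"edge":(347.7,281.3),"lip":(274.5,288.9),"oc":(310,284.7)}
ct=vision.read_camera("top")
for k in w:
    o1,d1=ray(c,w[k],s);o2,d2=ray(ct,t[k])
    A=np.c_[d1,-d2];q=np.linalg.lstsq(A,o2-o1,rcond=None)[0];a=o1+q[0]*d1;b=o2+q[1]*d2;print(k,((a+b)/2).round(4),(a-b).round(4))
print(bot.sense()["gripper_width"])
E
```

```text
rail top-left [0.4483 0.2124 0.055 ]
rail1 right [0.4276 0.4112 0.055 ]
rail2 L [0.496  0.2162 0.055 ]
rail2 R [0.4769 0.4147 0.055 ]
laneend a [0.5015 0.2187 0.05  ]
laneend b [0.5422 0.221  0.05  ]
edge a [0.497  0.2563 0.055 ]
edge b [0.5339 0.2587 0.055 ]
lip top far [0.4821 0.3816 0.069 ]
liprear a [0.4802 0.3871 0.069 ]
liprear b [0.5154 0.3876 0.069 ]
band in [0.4947 0.2817 0.055 ]
rear laneend [0.4833 0.416  0.05  ]
edge [0.5166 0.2553 0.0527] [0.0021 0.0017 0.0002]
lip [0.5016 0.3845 0.066 ] [0.0009 0.0014 0.0002]
oc [0.5095 0.3213 0.0505] [-0.0009 -0.0009 -0.0001]
0.004145254668212653
```

```bash
python3 -m creep '[[[-0.022,-0.014,0],[0,0,-0.01]],[[-0.022,-0.014,0],[0,0,0]],[[-0.022,-0.014,0],[0,0,0]],[[0,0,0.03],[0,0,0]],[[0,0,0.03],[0,0,0]],[[0,0,0.03],[0,0,0]],[[0,0,0],[0,0,0]]]' 0
python3 look.py 2
```

```text
time_s: 4.0
tcp_pos: [0.5004, 0.4107, 0.3128]
tool_rot: [-0.049, 0.999, 0.002, 0.001]
ft_force: [0.2, -0.3, 0.2]
gripper_width: 0.003
4.0 [0.5004 0.4107 0.3128] [-0.0489  0.9988  0.0018  0.0014] [[-0.995, -0.098, 0.003], [-0.098, 0.995, 0.004], [-0.003, 0.004, -1.0]] [ 0.2 -0.3  0.2]
wrist ledge [187.9 206.1] 0.76 z=0: [0.4918 0.3153 0.    ]
wrist ledge [ 66.1 255.1] 0.63 z=0: [0.5386 0.2243 0.    ]
wrist orange_carrier_edge [ 64.8 252.2] 0.76 z=0.0525: [0.5153 0.2556 0.0525]
wrist orange_carrier_lip [275.3 261.4] 0.82 z=0.063: [0.5049 0.3861 0.063 ]
wrist orange_carrier [171.4 253.3] 0.9 z=0.05: [0.5106 0.3201 0.05  ]
wrist green_carrier [190.6 177.1] 0.57 z=0.05: [0.4616 0.3316 0.05  ]
wrist green_carrier [502.5 243. ] 0.29 z=0.05: [0.484  0.5251 0.05  ]
top ledge_end [368.3 296.9] 0.73 z=0.05: [0.4877 0.2181 0.05  ]
top orange_carrier_edge [345.2 279. ] 0.63 z=0.0525: [0.5196 0.2589 0.0525]
top orange_carrier_lip [312.  285.4] 0.21 z=0.063: [0.5073 0.318  0.063 ]
top orange_carrier [309.8 286.8] 0.55 z=0.05: [0.5062 0.3221 0.05  ]
```

View pics/wrist2.png

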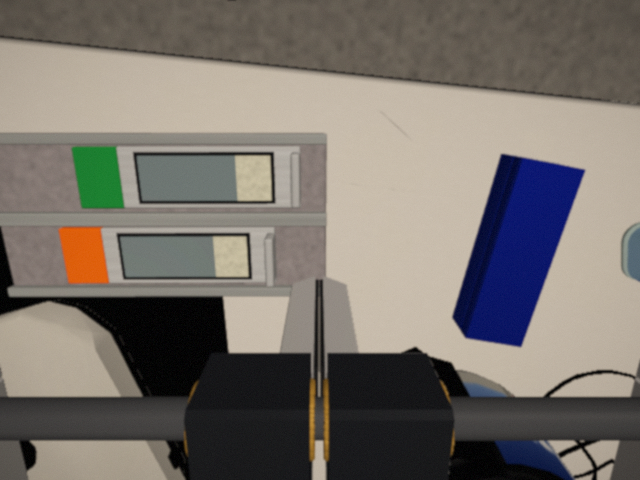

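Fingertips at about (290–345,282), just behind the lip (about (274,260)) and in line with the lane. Going down next.

```bash
python3 -m creep '[[[0,0,0.025],[0,0,0]],[[0,0,0.02],[0,0,0]],[[0,0,0.01],[0,0,0]],[[0,0,0],[0,0,0]],[[0,0,0],[0,0,0]]]'
python3 look.py 3
```

```text
time_s: 5.2
tcp_pos: [0.5021, 0.4124, 0.2612]
tool_rot: [-0.049, 0.999, 0.004, 0.004]
ft_force: [-0.6, -1.1, -0.3]
gripper_width: 0.009
5.2 [0.5021 0.4124 0.2612] [-0.049   0.9988  0.0044  0.0042] [[-0.995, -0.098, 0.008], [-0.098, 0.995, 0.009], [-0.009, 0.008, -1.0]] [-0.6 -1.1 -0.3]
wrist ledge [156.5 213.1] 0.64 z=0: [0.488  0.3151 0.    ]
wrist orange_carrier_lip [256.5 291.7] 0.81 z=0.063: [0.5043 0.3847 0.063 ]
wrist orange_carrier_lip [152.9 216.5] 0.65 z=0.063: [0.4721 0.3368 0.063 ]
wrist orange_carrier [129.9 284.3] 0.56 z=0.05: [0.5123 0.3198 0.05  ]
wrist green_carrier [150.2 187.2] 0.86 z=0.05: [0.4618 0.3309 0.05  ]
top ledge_end [366.7 295.3] 0.7 z=0.05: [0.4906 0.2209 0.05  ]
top ledge_end [446.1 270.3] 0.57 z=0.05: [0.5347 0.0781 0.05  ]
top ledge [314.3 299.9] 0.75 z=0: [0.4869 0.3149 0.    ]
top orange_carrier_edge [346.8 279.4] 0.85 z=0.0525: [0.5189 0.256  0.0525]
top orange_carrier_edge [448.4 272.3] 0.28 z=0.0525: [0.5308 0.0747 0.0525]
top orange_carrier [308.6 285.7] 0.66 z=0.05: [0.5082 0.3243 0.05  ]
```

View pics/wrist3.png

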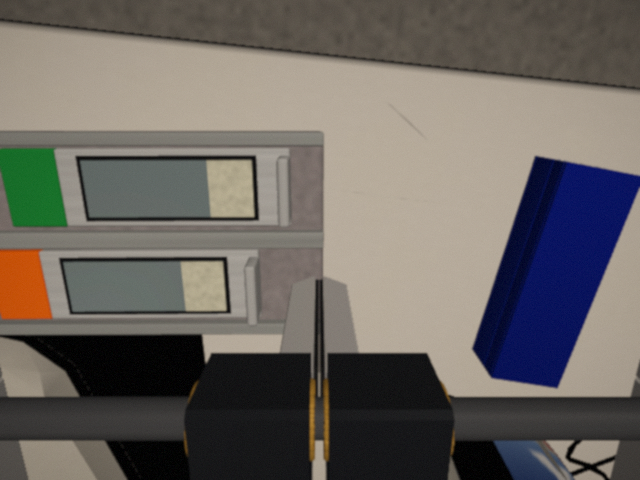

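```bash
python3 -m creep '[[[0,0,0.004],[0.004,-0.004,0]],[[0,-0.008,0],[0,0,0]],[[0,-0.008,0],[0,0,0]],[[0,-0.008,0],[0,0,0]],[[0,-0.008,0],[0,0,0]],[[0,-0.008,0],[0,0,0]],[[0,0,0],[0,0,0]]]'
python3 look.py 4
```

```text
time_s: 6.6
tcp_pos: [0.5064, 0.3679, 0.2562]
tool_rot: [-0.048, 0.999, 0.002, 0.006]
ft_force: [0.4, -0.2, 0.3]
gripper_width: 0.005
6.6 [0.5064 0.3679 0.2562] [-0.0484  0.9988  0.0021  0.0065] [[-0.995, -0.097, 0.013], [-0.097, 0.995, 0.005], [-0.013, 0.004, -1.0]] [ 0.4 -0.2  0.3]
wrist orange_carrier_edge [ 24.1 286.7] 0.6 z=0.0525: [0.5203 0.2267 0.0525]
wrist orange_carrier_lip [290.5 293.1] 0.58 z=0.063: [0.5065 0.3556 0.063 ]
wrist orange_carrier [158.3 282.5] 0.69 z=0.05: [0.5131 0.2903 0.05  ]
wrist green_carrier [249.7 186.9] 0.79 z=0.05: [0.4615 0.3326 0.05  ]
wrist green_carrier [320.6 446.2] 0.56 z=0.05: [0.6047 0.3793 0.05  ]
top ledge_end [369.5 299.8] 0.84 z=0.05: [0.4826 0.2161 0.05  ]
top orange_carrier_edge [366.2 277.9] 0.87 z=0.0525: [0.5214 0.2214 0.0525]
top green_carrier [274.6 212.9] 0.41 z=0.05: [0.6419 0.3862 0.05  ]
```

View pics/wrist4.png

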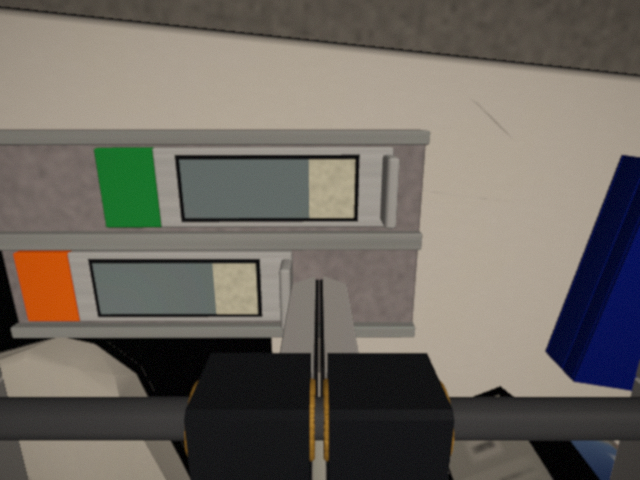

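The carrier has slid about 30 mm and the fingers are touching the lip; the edge at about (20,287) is nearly at the ledge end, with about 40 mm still to go. The green carrier hasn't moved. I'll push again, with a small tilt correction.

```bash
python3 -m creep '[[[0.001,-0.006,0],[0,0.008,0]],[[0,-0.008,0],[0,0,0]],[[0,-0.008,0],[0,0,0]],[[0,-0.004,0],[0,0,0]],[[0,0,0],[0,0,0]],[[0,0,0],[0,0,0]]]'
python3 look.py 5
```

```text
time_s: 7.9
tcp_pos: [0.5078, 0.3406, 0.2561]
tool_rot: [-0.049, 0.999, 0.002, 0.002]
ft_force: [-0.1, 0.8, 0.9]
gripper_width: 0.006
7.9 [0.5078 0.3406 0.2561] [-0.0488  0.9988  0.0022  0.0021] [[-0.995, -0.097, 0.004], [-0.097, 0.995, 0.005], [-0.004, 0.004, -1.0]] [-0.1  0.8  0.9]
wrist ledge_end [ 53.9 243.6] 0.91 z=0.05: [0.4973 0.2139 0.05  ]
wrist orange_carrier_edge [ 25.5 292.5] 0.86 z=0.0525: [0.5229 0.1998 0.0525]
wrist orange_carrier_lip [289.7 300. ] 0.81 z=0.063: [0.5097 0.3281 0.063 ]
wrist orange_carrier [158.9 289.1] 0.93 z=0.05: [0.5162 0.2632 0.05  ]
top orange_carrier_edge [377.4 275.1] 0.57 z=0.0525: [0.5264 0.2014 0.0525]
top green_carrier [276.1 211.8] 0.16 z=0.05: [0.6439 0.3835 0.05  ]
```

View pics/wrist5.png

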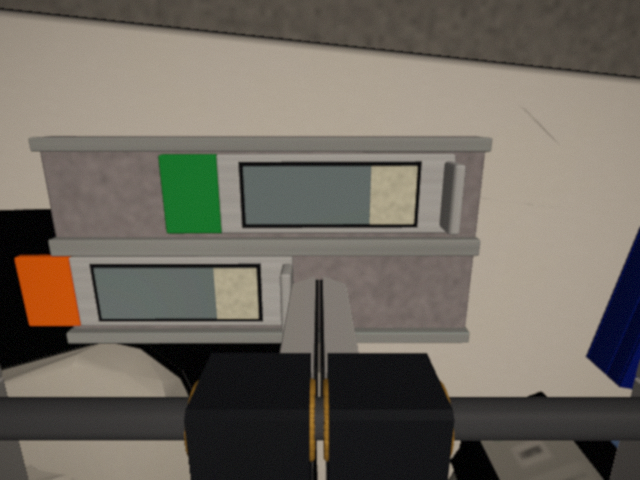

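```bash
python3 -c "
import cv2;i=cv2.imread('pics/top5.png')[240:350,240:400];cv2.imwrite('pics/t5c.png',cv2.resize(i,None,fx=5,fy=5,interpolation=2))"
```

```text
(no output)
```

View pics/t5c.png

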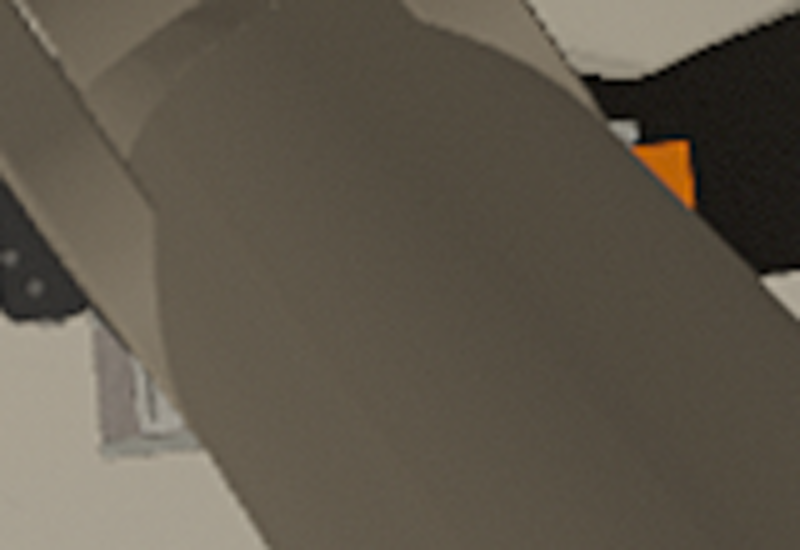

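```bash
python3 -c "
import cv2;i=cv2.imread('pics/wrist5.png')[220:350,0:160];cv2.imwrite('pics/w5c.png',cv2.resize(i,None,fx=4.5,fy=4.5,interpolation=2))"
```

```text
(no output)
```

View pics/w5c.png

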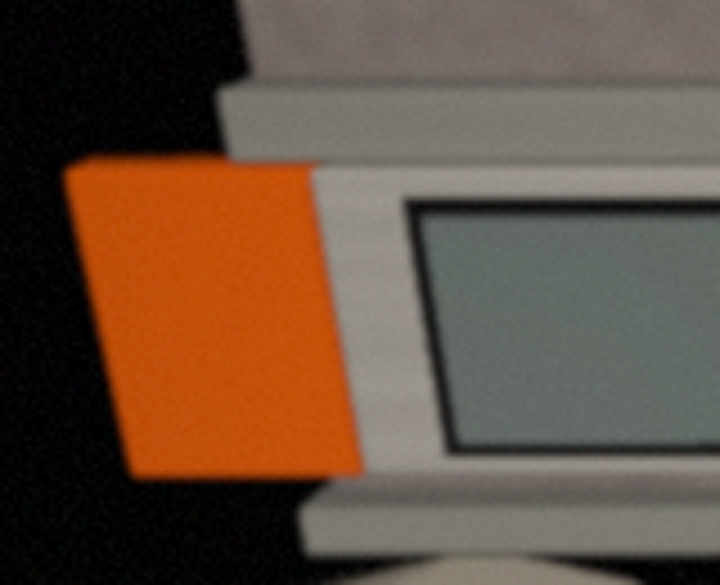

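The zoomed wrist view shows about 70 % of the band beyond the rail ends, so the overhang is about 18 mm (19.7 mm from the calibration). Another 15 mm is needed.

```bash
python3 -m creep '[[[0,-0.006,0],[0,0,0]],[[0,-0.005,0],[0,0,0]],[[0,-0.003,0],[0,0,0]],[[0,0,0],[0,0,0]],[[0,0,0],[0,0,0]]]'
python3 look.py 6; python3 -c "
import cv2;i=cv2.imread('pics/wrist6.png')[220:350,0:160];cv2.imwrite('pics/w6c.png',cv2.resize(i,None,fx=4.5,fy=4.5,interpolation=2))"
```

```text
time_s: 9.1
tcp_pos: [0.5094, 0.3253, 0.2561]
tool_rot: [-0.049, 0.999, 0.002, 0.002]
ft_force: [-0.2, -0.4, -0.5]
gripper_width: 0.002
9.1 [0.5094 0.3253 0.2561] [-0.0488  0.9988  0.0022  0.0022] [[-0.995, -0.097, 0.004], [-0.097, 0.995, 0.005], [-0.005, 0.004, -1.0]] [-0.2 -0.4 -0.5]
wrist ledge_end [ 84.8 244.8] 0.61 z=0.05: [0.4981 0.2132 0.05  ]
wrist orange_carrier_edge [ 21.5 292.3] 0.91 z=0.0525: [0.5246 0.1826 0.0525]
wrist orange_carrier_lip [293.3 300.2] 0.57 z=0.063: [0.5112 0.3145 0.063 ]
wrist orange_carrier [160.2 289.7] 0.83 z=0.05: [0.518  0.2486 0.05  ]
wrist green_carrier [338.7 193.5] 0.85 z=0.05: [0.4619 0.3307 0.05  ]
top orange_carrier_edge [387.3 277.9] 0.45 z=0.0525: [0.5213 0.1838 0.0525]
```

View pics/w6c.png

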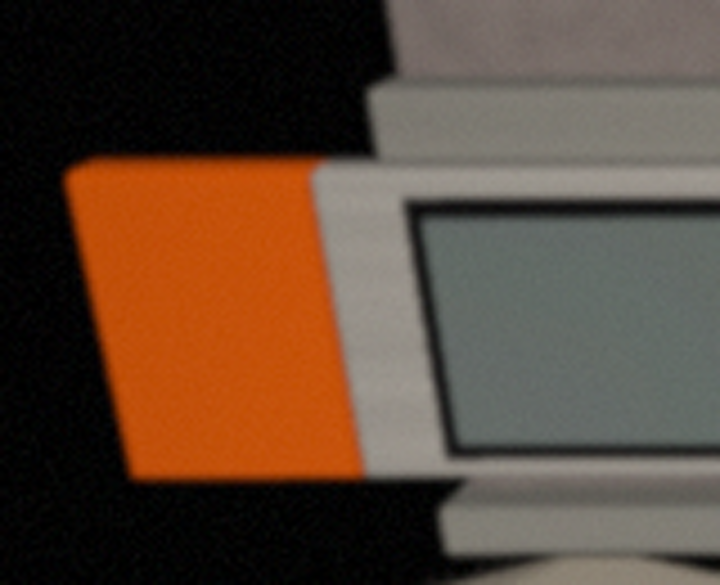

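Band ratio gives about 33.5 mm overhang, so the target is reached. I'll back off along the lane, lift and check.

```bash
python3 -m creep '[[[0,0.01,0],[0,0,0]],[[0,0.015,0],[0,0,0]],[[0,0.005,-0.03],[0,0,0]],[[0,0.01,-0.04],[0,0,0]],[[0,0.02,-0.04],[0,0,0]],[[0.04,0.03,0],[0,0,0]],[[0.04,0.04,0],[0,0,0]],[[0,0.04,0],[0,0,0]],[[0,0,0],[0,0,0]]]'
python3 look.py 7; python3 -c "
import cv2;i=cv2.imread('pics/top7.png')[240:350,240:420];cv2.imwrite('pics/t7c.png',cv2.resize(i,None,fx=4,fy=4,interpolation=2))"
```

```text
time_s: 10.7
tcp_pos: [0.4099, 0.4979, 0.3717]
tool_rot: [-0.05, 0.999, 0.004, 0.002]
ft_force: [-0.5, 0.3, -0.3]
gripper_width: 0.002
10.7 [0.4099 0.4979 0.3717] [-0.0501  0.9987  0.0042  0.002 ] [[-0.995, -0.1, 0.004], [-0.1, 0.995, 0.009], [-0.004, 0.008, -1.0]] [-0.5  0.3 -0.3]
wrist orange_carrier_lip [ 71.7 331.4] 0.75 z=0.063: [0.5104 0.3159 0.063 ]
wrist orange_carrier [183.6 428.7] 0.48 z=0.05: [0.6071 0.3998 0.05  ]
wrist green_carrier [ 98.6 269.4] 0.75 z=0.05: [0.4616 0.3326 0.05  ]
top ledge_end [370.7 296.3] 0.77 z=0.05: [0.4888 0.2138 0.05  ]
top ledge [316.4 301. ] 0.87 z=0: [0.4849 0.311  0.    ]
top orange_carrier_edge [384.9 274.4] 0.7 z=0.0525: [0.5276 0.188  0.0525]
top orange_carrier_lip [314.1 284.5] 0.8 z=0.063: [0.5089 0.3142 0.063 ]
top orange_carrier [348.5 280.6] 0.64 z=0.05: [0.517  0.2529 0.05  ]
top green_carrier [304.8 312.4] 0.74 z=0.05: [0.4608 0.3311 0.05  ]
top green_carrier [348.7 281.9] 0.28 z=0.05: [0.5147 0.2526 0.05  ]
```

View pics/t7c.png

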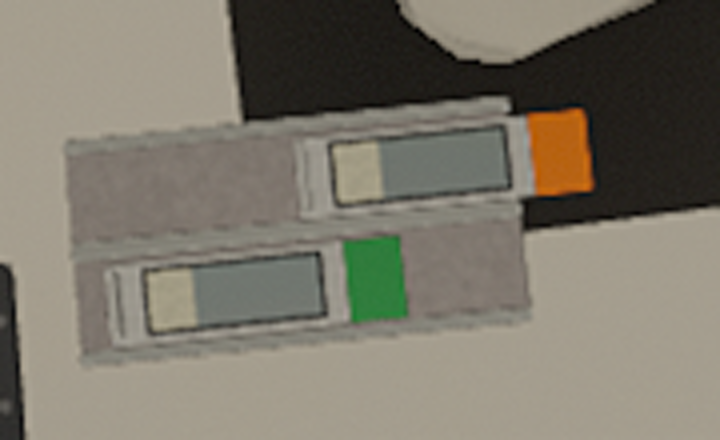

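View pics/wrist7.png

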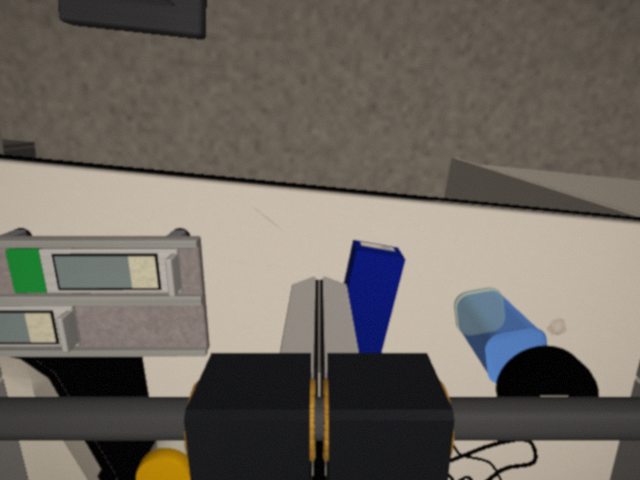

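Top view: the whole band (columns about 372–388) is past the ledge end. The edge stands about 32–33 mm out, the carrier is in line with its lane, and the green carrier is unmoved. I'm handing in.

```bash
python3 - <<'E'
from h import *
c=vision.read_camera("top")
for t in ["specimen_pot","slide_box","bottle"]: print(t,[(np.round(q["centre"],1),round(q["p"],2)) for q in vision.place_of("top",t)[:2]])
print(bot.sign_off())
E
```

```text
specimen_pot [(array([274.8, 210.9]), 0.67)]
slide_box [(array([190.3, 294.7]), 0.63)]
bottle [(array([448.4, 271. ]), 0.58)]
the job is handed in; nothing more can be done
None
```

I pushed the orange carrier about 72 mm along its lane with the closed fingertips against its lip, then backed off, lifted clear and handed in at about 11 s of the 32 s allowed.

**Overhang:** the whole orange band is out. Its edge stands about 33 mm past the ledge's end, inside the 24–44 mm window. The top view scaled by the band width gives about 32.6 mm and the wrist view about 33.5 mm. The trained network's points are noisier, from about 26 mm to 37 mm, but still within the window.

**Lie of the carrier:** in the last top view it looks in line with its lane. I saw no sign of lifting, but I did not measure its tilt.

**Other things:** the network's readings put the green carrier within about 4 mm of its start. The pot, slide box and bottle are each within about 2 pixels of theirs (roughly 4 mm). The robot was clear of everything, with force readings at noise level.

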